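# Find the jubako by feel and put its lid on

## Robot

A 6-joint arm with a two-finger parallel gripper is mounted at the origin on the work surface. World frame = base frame: x ahead of the robot, y to its left, z up, the work surface at z = 0. Lengths are in m, angles in rad, forces in N, time in s.
With the tool pointing down it reaches from about 0.35 to 0.975 m from the base axis. Payload 4.9 kg.
Tool frame: the origin (TCP) lies at the very end of the fingers, on their centre line; the grasp point (between the pads) lies 19 mm behind it; z points along the fingers, y is the line along which they close (so a half turn about z gives the same grasp; the last joint's range is limited). The gripper opens to 85 mm and grips with 20 to 120 N. Pads are 22 mm wide; open, the fingers measure 114 mm over their backs; the gripper's body (76 mm by 85 mm) begins 54 mm behind the grasp point. The pads swing forward as they close: fully open they stand 13 mm farther back than shut.
Start: joints at [-1.238, 0.053, 1.613, -0, 1.476, -0.119], TCP at [0.273, -0.562, 0.231] pointing down, gripper open.
Joint ranges: [-3.01, 3.01], [-1.01, 2.22], [0.06, 2.58], [-1.02, 4.17], [0.09, 2.62], [-3.14, 3.14]. Speed limits (rad/s): [2.57, 2.57, 3.14, 3.14, 3.14, 3.14].

## Interface

Orientations are given as a unit quaternion [w, x, y, z].
In Python, from plant import manip gives the robot as it stands.
- The arm moves only by the tool move_arm, never from a script. Its argument "plan" is a list that holds one entry, the list of rows, each a list of 7 numbers: the shift along the tool's x, y, z as a fraction of full scale, then the turn, a rotation vector about the tool's x, y, z as a fraction of full scale, then the closure, from 0 (fully open) to 1 (shut). In form: [[[dx, dy, dz, wx, wy, wz, fingers], ...]]. A call has exactly 10 rows; each row shifts and turns the commanded pose from where the row before left it, along the tool's axes as they then stand; what a row does not reach is not made up. Full scale, the value 1, is 0.12 m for a shift and 0.15 rad for a turn. A row lasts 1/8 s, in which the tool goes at most 62.5 mm and 10.7 degrees, less where a joint would pass 70% of its speed; a pose out of reach is approached as far as the arm can. A call with a number of a shift or a turn outside -1 to 1 is refused whole. A call with a gripper value outside its range is refused whole. The fingers move at their own pace and stop on an object; the grip force is fixed at half the most. Time passes only in rows, so rows that do not move let the fingers close, or fill a call up. It gives the time, the measured TCP pose, the force, the opening and the grip force at its end, in the units of the state.
- manip.state(): the state, without advancing time (a new reading comes with each control period).
- manip.grab_frame(name): name is "scene" or "side" or "wrist"; returns a dict with "pixels" (400x640x3 uint8, blue, green, red), "depth" (400x640 float32, m along the optical axis (not along the pixel's ray), 0 where there is no reading), "vfov" (degrees; the focal length in pixels is half the picture's height over the tangent of half this angle, whatever the lens; pixels are square), "cx", "cy" (the principal point, pixels), "dist_coeffs" ([k1, k2, p1, p2, k3] as OpenCV has them; the pictures are not rectified), "view" (4x4, takes a point from world to camera coordinates). Camera axes: x right, y down, z forward; pixel columns grow to the right and rows downward; lengths in m; the calibration is good to about 2 mm. A picture is of the moment at which its call begins.
- manip.job_done(): hands the job in; it is judged then, once.
The state is a dict: "time": time; "joint_pos": joint angles; "joint_vel": joint speeds; "joint_efforts": joint torques, N m; "tool_pos": TCP position; "tool_rot": TCP orientation; "contact_force": force on the tool from outside, world axes, zero at the start; "ft_torque": the same for the moment, N m; "gripper_width": opening from 0.0 (shut) to 1.0 (fully open); "grasp_force": force on a finger pad.
Only numpy, scipy, OpenCV 4.12 (cv2) and the standard library are available. Lean on these libraries where they do the work, as an engineer would, in place of code of your own. Each camera call takes 0.05 s, during which the arm holds its last target. There are 200 camera calls.

## Task

The loaded black jubako stands a little off-centre and askew on its tray, and its mirror-black lacquer is hard to measure, so find it by feel: with closed fingertips press lightly and steadily for a moment against the near wall of its upper tier close to the left end, then close to the right end, then against the middle of its right-hand wall, never so hard that the box could slide. Then lift the lid by its red bar handle and lower it gently over the box, square with it, until it is fully down all round, and let go. Leave everything else on the table as it stands.

Things in the scene. Friction and masses are not known exactly. Their poses are not given: they have to be found in the camera images.
- tray: square dark-wood non-slip serving tray, 230 x 230 mm, 14 mm high rim, will not move; origin at the centre of its underside, z up; -x is its near side (towards the robot), +y its left, -y its right; turned at most 0.25 rad from the robot's axes. A jubako stands on its 6 mm thick floor
- tray_floor (a point): centre of the tray's floor, 6 mm above its origin, axes of the tray. The jubako stands here only roughly and its own pose is NOT measured: its centre is up to 16 mm off this point along each of the tray's x and y, and it is turned up to 0.12 rad against the tray. Loaded and hard-walled: creep in at about 10 mm/s, faster arrivals knock it; it starts to slide at about 40 N
- rim_level (a point): point of the tray's frame straight above its centre, at the height of the jubako's rim (110 mm above the tray's origin). The jubako: glossy black two-tier lacquer box, 150 mm square outside, 104 mm high, flat upright walls 6 mm thick, red inside, open at the top; its upper tier is the 52 mm below the rim
- lid: black lacquer lid, 163 mm square, 20 mm high without its handle, 0.25 to 0.4 kg, right way up on the table, hard: lower it at 10 to 15 mm/s. 6 mm plate, 14 mm deep skirt that goes outside the box's walls with about 1.5 mm play on each side (3 mm at its flared lower edge). Origin: centre of the skirt's lower edge. Fits in any quarter turn. Fully home its origin is 96 mm above the tray's origin
- lid_handle (a point): grip point in the red bar handle on the middle of the lid: the bar is 66 mm long along the lid's x, 14 mm wide along its y, 28 mm high, standing on the plate; this point lies on its centre line, 41 mm above the lid's origin and 7 mm below the bar's top
- cruet: empty glass soy cruet with a push-button spout, 66 mm across, 130 mm high, beyond the tray; origin under its centre. A bystander
- pick_holder: small wooden toothpick holder with a turning cap, 42 mm across, 66 mm high; origin under its centre. A bystander
- rest_a: dark blue ceramic chopstick rest, 18 x 50 x 12 mm, on the robot's side; origin under its centre. A bystander
- rest_b: white ceramic chopstick rest, 18 x 50 x 12 mm, on the robot's side; origin under its centre. A bystander
- teacup: blue-patterned ceramic tea cup, 72 mm across, 82 mm high; origin under its centre. A bystander
- soy_dish: flat white soy dish, 92 mm across, 18 mm high; origin under its centre. A bystander
- rice_bowl: dark blue rice bowl, 116 mm across, 60 mm high; origin under its centre. A bystander
Things that resemble listed ones, but are neither listed nor needed, are in the scene too. What is shaped like the lid but pink or white is not meant.

How it is judged:
On the way, in this order (a step that is already met when the one before it is completed fails the run):
1. fingertips pressed steadily (1 to 15 N for 0.3 s) against the jubako's near wall, in its left half, at least 20 mm from the tray's middle line (contact force between the fingers and tray between 1 and 15 N and x of the grasp point in the frame of tray below -0.055 m and y of the grasp point in the frame of tray above 0.02 m and z of the grasp point in the frame of tray above 0.045 m), for 0.3 s.
2. the same on the near wall in its right half, at least 20 mm from the tray's middle line (contact force between the fingers and tray between 1 and 15 N and x of the grasp point in the frame of tray below -0.055 m and y of the grasp point in the frame of tray below -0.02 m and z of the grasp point in the frame of tray above 0.045 m), for 0.3 s.
3. the same on the right-hand wall (contact force between the fingers and tray between 1 and 15 N and y of the grasp point in the frame of tray below -0.055 m and x of the grasp point in the frame of tray above -0.045 m and z of the grasp point in the frame of tray above 0.045 m), for 0.3 s.
4. the lid is fully down on the jubako (z of lid in the frame of tray between 0.092 and 0.099 m and angle between lid's own z axis and vertical below 0.03 rad and horizontal distance between lid and tray below 0.03 m), for 0.2 s.
At the end, for the whole second after the job is handed in: the lid sits on the jubako with its plate on the rim all round (lid origin within 3 mm of 96 mm above the tray's origin, tilt under 0.03 rad, within 30 mm of the tray's centre in plan), released and at rest (all of step 4 and linear speed of lid below 0.02 m/s); the robot touches nothing.
It fails at once if the robot pushes or knocks the jubako or its tray with more than 35 N (contact force between the arm and tray above 35 N).
It fails at once if the fingers push or knock the jubako or its tray with more than 35 N (contact force between the fingers and tray above 35 N).
It fails at once if the lid is pressed or dropped on the jubako or its tray with more than 60 N (contact force between lid and tray above 60 N).
It fails at once if a bystander is shifted by more than 20 mm (distance of any of cruet, pick_holder, rest_a, rest_b, teacup, soy_dish, rice_bowl from where it was at the start of the episode above 0.02 m).
It fails at once if a bystander is tipped over (angle between any of cruet, pick_holder, teacup, rice_bowl's own z axis and vertical above 0.5 rad).
It also fails if it takes over 69 s, if anything falls off the work surface, if the arm or the gripper's body presses on something with over 40 N, if the wrist force passes 120 N, or if a joint passes its speed limit or range.

## Working session

There is one attempt and no reset: what is moved stays moved. The work goes in short steps, Python scripts to look and compute and a tool call to move; the robot and the scene stay as the last step left them, time stands still between calls to the robot, and variables do not carry over. Pictures are saved under pics/ and viewed, at most 10 in all, crops included, and the job is handed in when it is done.

Besides the shell and the picture viewer there is one more tool, called after "Emit:" by a JSON object that holds its "fn" and its "kwargs", one argument or row to a line. move_arm: Moves the arm, as the interface text tells. Its arguments: {"type":"object","properties":{"plan":{"type":"array"}},"required":["plan"]}

```bash
mkdir -p pics; ls; cat > h.py <<'E'
import numpy as np, cv2
from plant import manip
def grab(n):
    f=manip.grab_frame(n); h=f["pixels"].shape[0]
    fl=h/2/np.tan(np.radians(f["vfov"])/2)
    f["K"]=np.array([[fl,0,f["cx"]],[0,fl,f["cy"]],[0,0,1.]]); f["D"]=np.array(f["dist_coeffs"],float)
    f["T"]=np.linalg.inv(np.array(f["view"])); return f
def rays(f,uv):
    n=cv2.undistortPoints(np.array(uv,float).reshape(-1,1,2),f["K"],f["D"]).reshape(-1,2)
    return np.c_[n,np.ones(len(n))]
def onplane(f,uv,z):
    d=rays(f,uv)@f["T"][:3,:3].T; o=f["T"][:3,3]
    return o+d*((z-o[2])/d[:,2])[:,None]
def bydepth(f,uv):
    uv=np.array(uv).reshape(-1,2); r=rays(f,uv); d=f["depth"][uv[:,1].astype(int),uv[:,0].astype(int)]
    return (r*d[:,None])@f["T"][:3,:3].T+f["T"][:3,3]
def cloud(f):
    h,w=f["depth"].shape; u,v=np.meshgrid(np.arange(w),np.arange(h))
    P=bydepth(f,np.c_[u.ravel(),v.ravel()]).reshape(h,w,3); P[f["depth"]==0]=np.nan; return P
E
python3 - <<'E'
from h import *
for n in("scene","side"):
    f=grab(n); cv2.imwrite(f"pics/{n}0.png",f["pixels"]); print(n,f["T"].round(3).tolist(),f["vfov"],f["dist_coeffs"])
print(manip.state())
E
```

```text
pics
scene [[0.11, 0.825, -0.554, 1.23], [0.994, -0.098, 0.051, -0.078], [-0.012, -0.557, -0.831, 1.172], [0.0, 0.0, 0.0, 1.0]] 51.176284730819525 [-0.07850762  0.          0.          0.          0.        ]
side [[-0.94, -0.164, 0.299, 0.126], [-0.341, 0.509, -0.79, 1.008], [-0.023, -0.845, -0.534, 0.778], [0.0, 0.0, 0.0, 1.0]] 44.55354848651377 [-0.10464661  0.          0.          0.          0.        ]
{'time': 0.1, 'joint_pos': array([-1.23800185e+00,  5.33355837e-02,  1.61415379e+00, -1.14867241e-05,
        1.47604301e+00, -1.19007202e-01]), 'joint_vel': array([ 0.00062164, -0.00037963, -0.00299879,  0.00123348,  0.00086234,
       -0.00092775]), 'joint_efforts': array([ 7.19594791e-04, -3.94909930e+01, -3.71361959e+01, -8.99270435e-05,
        3.95462950e-03,  4.00642335e-06]), 'tool_pos': array([ 0.27267127, -0.56174477,  0.23015997]), 'tool_rot': array([-9.63718736e-04,  9.74592147e-01,  2.23984835e-01, -1.09159451e-04]), 'contact_force': array([ 0.37481428,  0.35269704, -0.13711351]), 'ft_torque': array([-0.03982197, -0.01344375,  0.01465294]), 'grasp_force': 0.0, 'gripper_width': 1.0002631510615891}
```

View pics/scene0.png

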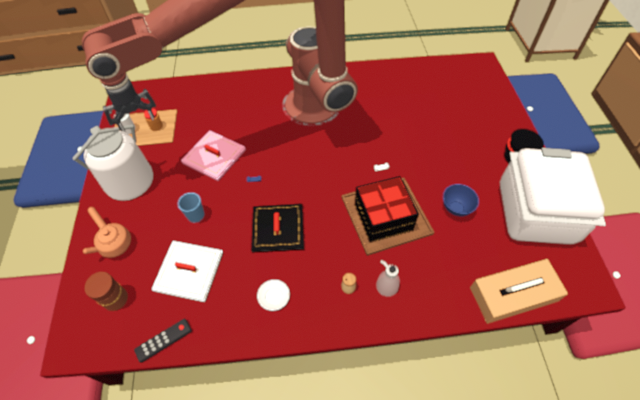

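View pics/side0.png

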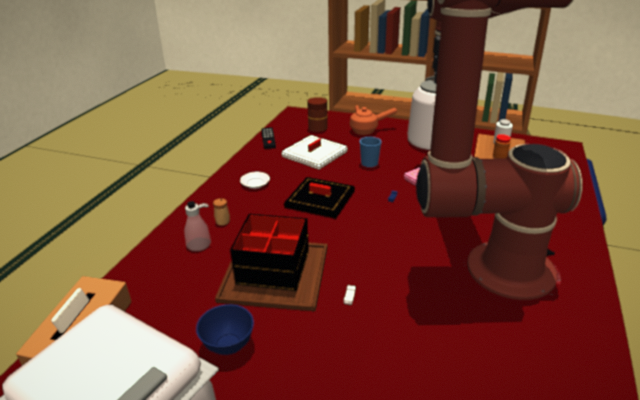

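The scene view shows the tray around (388,214) with the box standing on it. The black lid is at (278,228) with its red bar, and the blue and white rests are at (254,179) and (382,167). The cruet and pick holder are beyond the tray. The side view agrees.

```bash
python3 - <<'E'
from h import *
f=grab("scene"); im=f["pixels"]; hsv=cv2.cvtColor(im,cv2.COLOR_BGR2HSV)
for p in [(355,215),(372,252),(420,225),(330,215),(262,215),(277,222),(290,240),(385,190)]: print(p,hsv[p[1],p[0]],im[p[1],p[0]])
def comp(m,box):
    x0,y0,x1,y1=box; k=np.zeros_like(m); k[y0:y1,x0:x1]=m[y0:y1,x0:x1]
    n,l,s,c=cv2.connectedComponentsWithStats(k); i=1+np.argmax(s[1:,4]); return l==i
def rect(m,z):
    v,u=np.nonzero(m); P=onplane(f,np.c_[u,v],z)[:,:2]*1000
    r=cv2.minAreaRect(P.astype(np.float32)); return r,P
wood=cv2.inRange(hsv,(6,60,40),(25,230,255))>0
red=cv2.inRange(hsv,(0,120,25),(5,255,255))>0
nt=(im[:,:,2].astype(int)-im[:,:,1]<55)
out=im.copy()
m=comp(wood.astype(np.uint8),(335,170,445,275)); out[m]=(0,255,0)
r,P=rect(m,0.014); print("tray",r)
lid=comp(nt.astype(np.uint8),(240,195,318,262)); out[lid]=(255,0,0)
print("lid",rect(lid,0.02)[0])
hb=comp(cv2.inRange(im,(0,0,150),(90,90,255)),(255,205,300,245)); out[hb]=(255,255,0)
print("bar",rect(hb,0.048)[0])
Pc=cloud(f)
print("bar depth",np.nanmedian(Pc[hb],0),np.nanmax(Pc[hb][:,2]), rect(hb&(Pc[:,:,2]>0.043),0.048)[0])
cv2.imwrite("pics/m.png",cv2.resize(out[150:290,225:460],None,fx=3,fy=3,interpolation=0))
E
```

```text
(355, 215) [ 12 146 177] [ 76 117 177]
(372, 252) [ 12 151 132] [ 54  86 132]
(420, 225) [ 13 150 167] [ 69 110 167]
(330, 215) [179 210 166] [ 33  29 166]
(262, 215) [40 31 25] [22 25 24]
(277, 222) [  2 205 234] [ 46  60 234]
(290, 240) [168  46  28] [25 23 28]
(385, 190) [  3 202 247] [ 51  68 247]
tray ((547.6907958984375, 190.5594024658203), (234.31793212890625, 233.24813842773438), 12.270590782165527)
lid ((559.8507080078125, -163.04806518554688), (160.79312133789062, 166.10671997070312), 87.06067657470703)
bar ((559.262939453125, -164.39599609375), (12.669486999511719, 75.89649200439453), 87.3783950805664)
bar depth [ 0.55735891 -0.16451025  0.04633692] 0.05289562630378142 ((557.3912963867188, -164.3189697265625), (12.650972366333008, 65.59521484375), 87.37948608398438)
```

View pics/m.png

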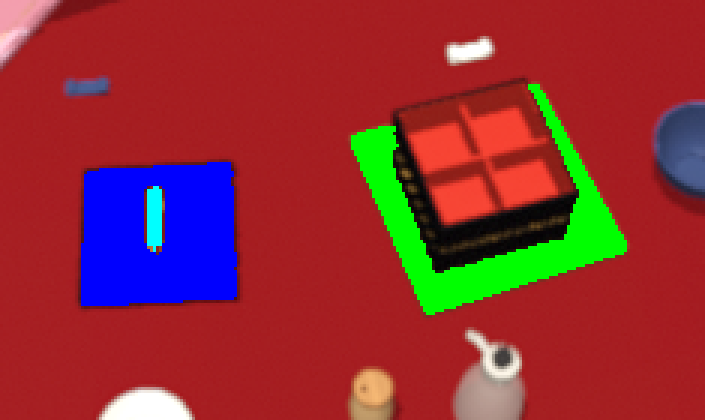

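The masks fit: tray at (0.548, 0.191) turned +0.214 rad, lid at (0.558, -0.164) turned about -0.046 rad. Next I'll make a rough rim estimate from the same view and work out the approach moves.

```bash
cat >> h.py <<'E'
from scipy.spatial.transform import Rotation as R
TR=np.array([.5477,.1906]); TY=.2142
def Rz(a): return np.array([[np.cos(a),-np.sin(a)],[np.sin(a),np.cos(a)]])
def t2w(x,y): return TR+Rz(TY)@np.array([x,y])
def w2t(p): return Rz(TY).T@(np.array(p)[:2]-TR)
def to(target,s=None):
    "tool-axes shift (units of full scale, total) from the present measured pose to the world target"
    s=s or manip.state(); q=s["tool_rot"]; r=R.from_quat([q[1],q[2],q[3],q[0]])
    x=r.as_matrix()[:,0]; yaw=np.arctan2(x[1],x[0])
    return r,yaw,r.inv().apply(np.array(target)-s["tool_pos"])/.12
E
python3 - <<'E'
from h import *
f=grab("scene")
uv=[(356.7,186.7),(400,176.7),(417.7,215),(370,225.7)]
P=onplane(f,uv,.11); print(P.round(4)); c=P.mean(0); print("box centre in tray",w2t(c))
for i in range(4):
    d=P[(i+1)%4]-P[i]; print(np.hypot(*d[:2]),np.degrees(np.arctan2(d[1],d[0])))
r,yaw,_=to([0,0,0]); print("yaw",yaw)
# after turning to yaw 0.214, shifts
s=manip.state()
for y in (.2142,):
    rot=np.array([[np.cos(y),np.sin(y),0],[np.sin(y),-np.cos(y),0],[0,0,-1]])
    a=np.array([.42,-.2,.22]); b=np.r_[t2w(-.125,.055),.16]
    print(rot.T@(a-s["tool_pos"])/.12, rot.T@(b-a)/.12,b)
E
```

```text
[[0.4973 0.0959 0.11  ]
 [0.4752 0.238  0.11  ]
 [0.6204 0.2605 0.11  ]
 [0.6397 0.1131 0.11  ]]
box centre in tray [ 0.00730214 -0.01564585]
0.14375848158244045 98.86454373854227
0.1469718433701305 8.797861190345996
0.14866473711712397 -82.54580760894892
0.14340101414965048 -173.14650894778174
yaw 0.4517804168793607
[ 1.84034332 -2.68612759  0.08750319] [ 0.69008195 -3.41274062  0.5       ] [0.41386554 0.21777235 0.16      ]
```

Emit:
{"fn": "move_arm", "kwargs": {
  "plan": [
    [[0,0,0,0,0,0.69,1],[0,0,0,0,0,0.69,1],[0,0,0,0,0,0.68,1],[0.235,-0.4,0.01,0,0,0,1],[0.235,-0.4,0.01,0,0,0,1],[0.235,-0.4,0.01,0,0,0,1],[0.235,-0.4,0.01,0,0,0,1],[0.235,-0.4,0.01,0,0,0,1],[0.235,-0.4,0.01,0,0,0,1],[0.235,-0.4,0.01,0,0,0,1]]
  ]
}}

```text
time: 1.45
tool_pos: [0.4207, -0.1999, 0.2228]
tool_rot: [0.0, 0.997, 0.071, 0.0]
contact_force: [1.3, 0.3, 0.1]
gripper_width: -0.002
grasp_force: 0.0
```

```bash
python3 - <<'E'
from h import *
s=manip.state(); r,yaw,d=to([.4314,.2144,.16]); print(s["tool_pos"],yaw,d,s["contact_force"],s["gripper_width"])
E
```

```text
[ 0.42073703 -0.19985536  0.22284023] 0.14246560375260514 [ 0.57787699 -3.40465833  0.52313695] [1.30986066 0.2613769  0.12779527] -0.0018180300979936598
```

Emit:
{"fn": "move_arm", "kwargs": {
  "plan": [
    [[0.072,-0.4255,0.065,0,0,0,1],[0.072,-0.4255,0.065,0,0,0,1],[0.072,-0.4255,0.065,0,0,0,1],[0.072,-0.4255,0.065,0,0,0,1],[0.072,-0.4255,0.065,0,0,0,1],[0.072,-0.4255,0.065,0,0,0,1],[0.072,-0.4255,0.065,0,0,0,1],[0.072,-0.4255,0.065,0,0,0,1],[0,0,0.35,0,0,0,1],[0,0,0.35,0,0,0,1]]
  ]
}}

```text
time: 2.7
tool_pos: [0.4309, 0.2136, 0.0759]
tool_rot: [-0.0, 0.997, 0.072, 0.001]
contact_force: [0.2, -0.3, -0.8]
gripper_width: 0.004
grasp_force: 0.0
```

```bash
python3 - <<'E'
from h import *
s=manip.state(); print(s["tool_pos"],s["contact_force"],w2t(s["tool_pos"]))
for n in("side","wrist"):
    f=grab(n); cv2.imwrite(f"pics/{n}1.png",f["pixels"])
f=grab("side"); p=np.r_[s["tool_pos"],1]; q=(np.array(f["view"])@p)[:3]; q=f["K"]@(q/q[2]); print(q)
cv2.imwrite("pics/side1.png",np.hstack([cv2.resize(cv2.imread("pics/side1.png")[150:330,170:410],None,fx=1.6,fy=1.6),cv2.resize(cv2.imread("pics/wrist1.png"),(416,288))]))
E
```

```text
[0.43085977 0.21357756 0.07590382] [ 0.19439475 -0.34144894 -0.7719274 ] [-0.10928581  0.04728868]
[314.65666755 263.47615895   1.        ]
```

View pics/side1.png

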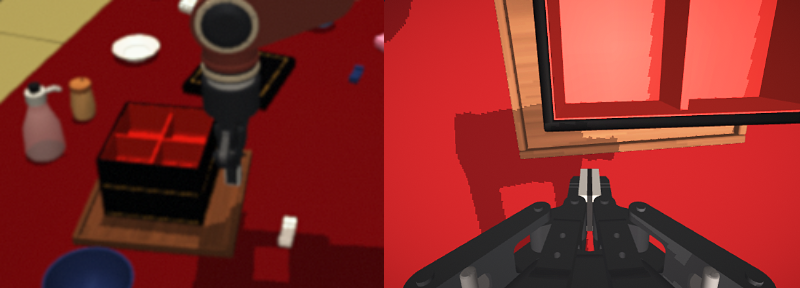

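The side view has the closed fingertips about 25–30 mm in front of the near wall, near its left end. The wrist view shows the box's near edge almost parallel to the image rows, with the tips at (590,170), so the tool is nearly square to the wall. I'll creep in now.

Emit:
{"fn": "move_arm", "kwargs": {
  "plan": [
    [[0.025,0,0,0,0,0,1],[0.025,0,0,0,0,0,1],[0.025,0,0,0,0,0,1],[0.025,0,0,0,0,0,1],[0.025,0,0,0,0,0,1],[0.025,0,0,0,0,0,1],[0.01,0,0,0,0,0,1],[0.01,0,0,0,0,0,1],[0.01,0,0,0,0,0,1],[0.01,0,0,0,0,0,1]]
  ]
}}

```text
time: 4.1
tool_pos: [0.4533, 0.2158, 0.0765]
tool_rot: [0.0, 0.997, 0.071, -0.0]
contact_force: [-0.5, -0.6, 0.0]
gripper_width: 0.004
grasp_force: 0.0
```

```bash
python3 - <<'E'
from h import *
s=manip.state(); print(s["tool_pos"],s["contact_force"],w2t(s["tool_pos"]))
f=grab("wrist"); hsv=cv2.cvtColor(f["pixels"],cv2.COLOR_BGR2HSV)
P=cloud(f); k=(hsv[:,:,2]<70)
v,u=np.nonzero(k[:200,200:]); 
for c in (300,350,450,500,550,600):
    rr=np.nonzero(k[:260,c])[0]; e=rr[rr>60]; 
    if len(e): print(c,e.min(),e.max(),onplane(f,[(c,e.max()+.5)],.11).round(4))
cv2.imwrite("pics/w2.png",f["pixels"])
E
```

```text
[0.45331915 0.21581888 0.07648591] [-0.48781848 -0.55076439  0.04670099] [-0.08686327  0.04470469]
300 233 249 [[0.4711 0.2248 0.11  ]]
350 231 243 [[0.4762 0.2064 0.11  ]]
450 228 239 [[0.4832 0.1695 0.11  ]]
500 227 238 [[0.4863 0.151  0.11  ]]
550 225 237 [[0.4894 0.1326 0.11  ]]
600 224 235 [[0.4928 0.1145 0.11  ]]
```

View pics/w2.png

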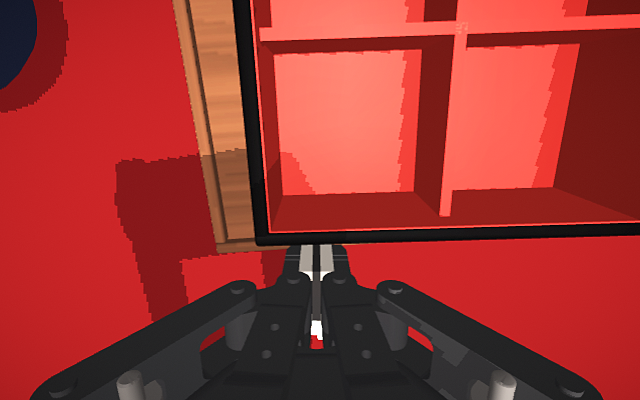

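The wrist view shows the near rim edge running from (256,243) to (640,232), with the tips about 10 mm short of the wall. I'll keep creeping in smaller steps.

Emit:
{"fn": "move_arm", "kwargs": {
  "plan": [
    [[0.006,0,0,0,0,0,1],[0.006,0,0,0,0,0,1],[0.006,0,0,0,0,0,1],[0.006,0,0,0,0,0,1],[0.006,0,0,0,0,0,1],[0.006,0,0,0,0,0,1],[0.005,0,0,0,0,0,1],[0.005,0,0,0,0,0,1],[0.005,0,0,0,0,0,1],[0.005,0,0,0,0,0,1]]
  ]
}}

```text
time: 5.4
tool_pos: [0.46, 0.2168, 0.0765]
tool_rot: [-0.0, 0.997, 0.071, 0.0]
contact_force: [-0.0, 0.1, -0.3]
gripper_width: -0.005
grasp_force: 0.0
```

Emit:
{"fn": "move_arm", "kwargs": {
  "plan": [
    [[0.002,0,0,0,0,0,1],[0.002,0,0,0,0,0,1],[0.002,0,0,0,0,0,1],[0.002,0,0,0,0,0,1],[0.002,0,0,0,0,0,1],[0.002,0,0,0,0,0,1],[0.002,0,0,0,0,0,1],[0,0,0,0,0,0,1],[0,0,0,0,0,0,1],[0,0,0,0,0,0,1]]
  ]
}}

```text
time: 6.65
tool_pos: [0.4615, 0.217, 0.0765]
tool_rot: [0.0, 0.997, 0.071, -0.0]
contact_force: [-0.9, -0.1, 0.6]
gripper_width: -0.003
grasp_force: 0.3
```

Emit:
{"fn": "move_arm", "kwargs": {
  "plan": [
    [[0.003,0,0,0,0,0,1],[0.003,0,0,0,0,0,1],[0.003,0,0,0,0,0,1],[0.003,0,0,0,0,0,1],[0.003,0,0,0,0,0,1],[0,0,0,0,0,0,1],[0,0,0,0,0,0,1],[0,0,0,0,0,0,1],[0,0,0,0,0,0,1],[0,0,0,0,0,0,1]]
  ]
}}

```text
time: 7.9
tool_pos: [0.4616, 0.217, 0.0765]
tool_rot: [0.0, 0.997, 0.072, -0.003]
contact_force: [-10.2, -2.3, 8.1]
gripper_width: -0.004
grasp_force: 4.9
```

Emit:
{"fn": "move_arm", "kwargs": {
  "plan": [
    [[-0.02,0,0,0,0,0,1],[-0.02,0,0,0,0,0,1],[-0.02,0,0,0,0,0,1],[0,0.18,0,0,0,0,1],[0,0.18,0,0,0,0,1],[0,0.18,0,0,0,0,1],[0,0.18,0,0,0,0,1],[0,0.18,0,0,0,0,1],[0,0,0,0,0,0,1],[0.01,0,0,0,0,0,1]]
  ]
}}

```text
time: 9.15
tool_pos: [0.4728, 0.1099, 0.0765]
tool_rot: [-0.0, 0.997, 0.071, 0.0]
contact_force: [-0.5, 0.5, -0.3]
gripper_width: 0.001
grasp_force: 0.0
```

```bash
python3 - <<'E'
from h import *
s=manip.state(); print(s["tool_pos"],s["contact_force"],w2t(s["tool_pos"]))
f=grab("wrist"); k=cv2.cvtColor(f["pixels"],cv2.COLOR_BGR2HSV)[:,:,2]<70
L=[]
for c in range(20,640,20):
    e=np.nonzero(k[:270,c])[0]
    if len(e)>3 and not 250<c<400: L.append((c,e.max()+.5))
P=onplane(f,L,.11); print(np.c_[np.array(L),P[:,:2]].round(4)[::2])
cv2.imwrite("pics/w3.png",f["pixels"])
E
```

```text
[0.47277065 0.10990292 0.0764758 ] [-0.52185167  0.539276   -0.33143959] [-0.09037041 -0.06292547]
[[ 2.000e+01  2.545e+02  4.732e-01  2.245e-01]
 [ 6.000e+01  2.535e+02  4.758e-01  2.093e-01]
 [ 1.000e+02  2.525e+02  4.784e-01  1.942e-01]
 [ 1.400e+02  2.515e+02  4.810e-01  1.791e-01]
 [ 1.800e+02  2.495e+02  4.840e-01  1.640e-01]
 [ 2.200e+02  2.485e+02  4.866e-01  1.490e-01]
 [ 5.800e+02  2.395e+02  5.097e-01  1.530e-02]
 [ 6.200e+02  2.475e+02  5.087e-01 -8.000e-04]]
```

Emit:
{"fn": "move_arm", "kwargs": {
  "plan": [
    [[0.006,0,0,0,0,0,1],[0.006,0,0,0,0,0,1],[0.006,0,0,0,0,0,1],[0.006,0,0,0,0,0,1],[0.006,0,0,0,0,0,1],[0.006,0,0,0,0,0,1],[0.006,0,0,0,0,0,1],[0.005,0,0,0,0,0,1],[0.005,0,0,0,0,0,1],[0,0,0,0,0,0,1]]
  ]
}}

```text
time: 10.45
tool_pos: [0.479, 0.1104, 0.0765]
tool_rot: [-0.0, 0.997, 0.071, -0.0]
contact_force: [0.6, -0.1, 1.0]
gripper_width: 0.001
grasp_force: 0.0
```

Emit:
{"fn": "move_arm", "kwargs": {
  "plan": [
    [[0.002,0,0,0,0,0,1],[0.002,0,0,0,0,0,1],[0.002,0,0,0,0,0,1],[0.002,0,0,0,0,0,1],[0.002,0,0,0,0,0,1],[0.002,0,0,0,0,0,1],[0.002,0,0,0,0,0,1],[0,0,0,0,0,0,1],[0,0,0,0,0,0,1],[0,0,0,0,0,0,1]]
  ]
}}

```text
time: 11.7
tool_pos: [0.4803, 0.1106, 0.0764]
tool_rot: [0.0, 0.997, 0.071, -0.0]
contact_force: [-3.5, -0.6, 2.6]
gripper_width: -0.0
grasp_force: 1.8
```

Emit:
{"fn": "move_arm", "kwargs": {
  "plan": [
    [[0.002,0,0,0,0,0,1],[0.002,0,0,0,0,0,1],[0,0,0,0,0,0,1],[0,0,0,0,0,0,1],[0,0,0,0,0,0,1],[0,0,0,0,0,0,1],[0,0,0,0,0,0,1],[-0.02,0,0,0,0,0,1],[-0.03,0,0,0,0,0,1],[-0.03,0,0,0,0,0,1]]
  ]
}}

```text
time: 12.95
tool_pos: [0.4716, 0.1093, 0.0765]
tool_rot: [-0.0, 0.997, 0.071, 0.0]
contact_force: [0.8, 0.1, -0.4]
gripper_width: -0.001
grasp_force: 0.0
```

```bash
python3 - <<'E'
from h import *
a=np.array([.4616,.217]); b=np.array([.4803,.1106]); d=a-b; yaw=np.arctan2(-d[0],d[1]); print("box yaw",yaw)
n=np.array([np.cos(yaw),np.sin(yaw)]); t=np.array([-n[1],n[0]])
# rim corner right-near from scene estimate centre along t
c0=np.array([.558,.177]); print("centre x-by-touch",(a@n)+.011+.075,"vs image",c0@n, "t",c0@t)
print("right press start: box centre guess -> ")
C=n*((a@n)+.086)+t*(c0@t); print(C,w2t(C))
for dy in(.11,.1,.086): print(dy,C-dy*t, w2t(C-dy*t))
s=manip.state(); print(s["tool_pos"],s["contact_force"],s["joint_pos"])
E
```

```text
box yaw 0.17397511080542477
centre x-by-touch 0.5781943421645216 vs image 0.580215179991789 t 0.07773895360175621
right press start: box centre guess -> 
[0.55600967 0.1766502 ] [ 0.00515451 -0.01539736]
0.11 [0.57505054 0.0683107 ] [ 0.00073097 -0.12530838]
0.1 [0.57331955 0.07815975] [ 0.00113311 -0.11531647]
0.086 [0.57089617 0.09194841] [ 0.00169611 -0.10132779]
[0.47162223 0.1093361  0.07649856] [ 0.75487504  0.12660976 -0.40564698] [ 7.38962302e-02 -1.38659268e-01  2.06925382e+00  7.00221098e-05
  1.21031794e+00  1.50190772e+00]
```

Emit:
{"fn": "move_arm", "kwargs": {
  "plan": [
    [[-0.104,0.235,0,0,0,0,1],[-0.104,0.235,0,0,0,0,1],[0,0,0,0,0,-0.97,1],[0,0,0,0,0,-0.97,1],[0,0,0,0,0,-0.97,1],[0,0,0,0,0,-0.97,1],[0,0,0,0,0,-0.97,1],[0,0,0,0,0,-0.97,1],[0,0,0,0,0,-0.97,1],[0,0,0,0,0,-0.97,1]]
  ]
}}

```text
time: 14.2
tool_pos: [0.4549, 0.05, 0.0765]
tool_rot: [0.0, 0.793, 0.61, 0.0]
contact_force: [-0.4, -0.0, -0.3]
gripper_width: -0.002
grasp_force: 0.0
```

Emit:
{"fn": "move_arm", "kwargs": {
  "plan": [
    [[0,0,0,0,0,-0.973,1],[0,0,0,0,0,-0.973,1],[0,0,0,0,0,-0.973,1],[-0.019,0.25,0,0,0,0,1],[-0.019,0.25,0,0,0,0,1],[-0.019,0.25,0,0,0,0,1],[-0.019,0.25,0,0,0,0,1],[0,0,0,0,0,0,1],[0,0,0,0,0,0,1],[0,0,0,0,0,0,1]]
  ]
}}

```text
time: 15.45
tool_pos: [0.5738, 0.0617, 0.0763]
tool_rot: [-0.0, 0.643, 0.766, -0.0]
contact_force: [-0.1, 0.5, -0.5]
gripper_width: -0.005
grasp_force: 0.0
```

```bash
python3 - <<'E'
from h import *
s=manip.state(); r,yaw,_=to([0,0,0]); print(s["tool_pos"],yaw,s["contact_force"],w2t(s["tool_pos"]))
f=grab("wrist"); k=cv2.cvtColor(f["pixels"],cv2.COLOR_BGR2HSV)[:,:,2]<70
L=[]
for c in range(20,640,20):
    e=np.nonzero(k[:270,c])[0]
    if len(e)>3 and not 240<c<400: L.append((c,e.max()+.5))
P=onplane(f,L,.11); print(np.c_[np.array(L),P[:,:2]].round(4)[::2])
cv2.imwrite("pics/w4.png",f["pixels"])
E
```

```text
[0.57376872 0.06172755 0.07629279] 1.7446142723865992 [-0.14422257  0.53931665 -0.51076318] [-0.00192091 -0.13146862]
[[8.000e+01 4.500e+00 4.866e-01 1.485e-01]
 [1.200e+02 1.775e+02 4.985e-01 9.550e-02]
 [1.600e+02 1.775e+02 5.124e-01 9.800e-02]
 [2.000e+02 1.775e+02 5.263e-01 1.004e-01]
 [2.400e+02 1.785e+02 5.403e-01 1.025e-01]
 [4.200e+02 1.775e+02 6.029e-01 1.139e-01]
 [4.600e+02 1.775e+02 6.169e-01 1.163e-01]
 [5.000e+02 1.775e+02 6.308e-01 1.187e-01]
 [5.400e+02 1.435e+02 6.402e-01 1.326e-01]]
```

View pics/w4.png

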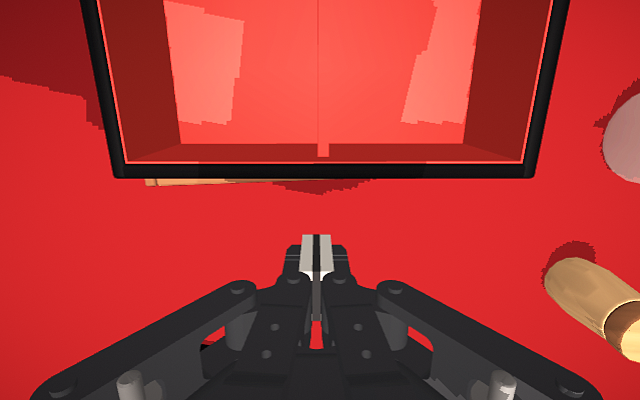

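The wrist view shows the right-hand wall at row 177, parallel to the image. Its corners are at (117,178) and (532,178), and the tips are centred at (317,240) about 33 mm from contact.

Emit:
{"fn": "move_arm", "kwargs": {
  "plan": [
    [[0.03,0,0,0,0,0,1],[0.03,0,0,0,0,0,1],[0.03,0,0,0,0,0,1],[0.03,0,0,0,0,0,1],[0.03,0,0,0,0,0,1],[0.03,0,0,0,0,0,1],[0.025,0,0,0,0,0,1],[0.01,0,0,0,0,0,1],[0.01,0,0,0,0,0,1],[0.01,0,0,0,0,0,1]]
  ]
}}

```text
time: 16.75
tool_pos: [0.5698, 0.0895, 0.0765]
tool_rot: [0.0, 0.643, 0.766, 0.0]
contact_force: [-0.0, -0.8, -0.5]
gripper_width: 0.0
grasp_force: 0.0
```

Emit:
{"fn": "move_arm", "kwargs": {
  "plan": [
    [[0.003,0,0,0,0,0,1],[0.003,0,0,0,0,0,1],[0.003,0,0,0,0,0,1],[0.003,0,0,0,0,0,1],[0.003,0,0,0,0,0,1],[0.002,0,0,0,0,0,1],[0.002,0,0,0,0,0,1],[0.002,0,0,0,0,0,1],[0.002,0,0,0,0,0,1],[0,0,0,0,0,0,1]]
  ]
}}

```text
time: 18.0
tool_pos: [0.5694, 0.0922, 0.0765]
tool_rot: [0.0, 0.643, 0.766, 0.0]
contact_force: [0.2, 0.7, 0.7]
gripper_width: -0.003
grasp_force: 0.0
```

Emit:
{"fn": "move_arm", "kwargs": {
  "plan": [
    [[0.003,0,0,0,0,0,1],[0.003,0,0,0,0,0,1],[0.003,0,0,0,0,0,1],[0.003,0,0,0,0,0,1],[0.003,0,0,0,0,0,1],[0.002,0,0,0,0,0,1],[0.002,0,0,0,0,0,1],[0,0,0,0,0,0,1],[0,0,0,0,0,0,1],[0,0,0,0,0,0,1]]
  ]
}}

```text
time: 19.25
tool_pos: [0.569, 0.0945, 0.0765]
tool_rot: [-0.0, 0.643, 0.766, 0.0]
contact_force: [-0.5, -0.2, -0.2]
gripper_width: -0.002
grasp_force: 0.0
```

Emit:
{"fn": "move_arm", "kwargs": {
  "plan": [
    [[0.002,0,0,0,0,0,1],[0.002,0,0,0,0,0,1],[0.002,0,0,0,0,0,1],[0.002,0,0,0,0,0,1],[0.002,0,0,0,0,0,1],[0.002,0,0,0,0,0,1],[0.002,0,0,0,0,0,1],[0,0,0,0,0,0,1],[0,0,0,0,0,0,1],[0,0,0,0,0,0,1]]
  ]
}}

```text
time: 20.5
tool_pos: [0.5687, 0.0958, 0.0765]
tool_rot: [0.0, 0.643, 0.766, -0.0]
contact_force: [-0.5, -3.1, -0.1]
gripper_width: 0.004
grasp_force: 1.5
```

Emit:
{"fn": "move_arm", "kwargs": {
  "plan": [
    [[0.002,0,0,0,0,0,1],[0.002,0,0,0,0,0,1],[0,0,0,0,0,0,1],[0,0,0,0,0,0,1],[0,0,0,0,0,0,1],[0,0,0,0,0,0,1],[0,0,0,0,0,0,1],[-0.02,0,0,0,0,0,1],[-0.05,0,0,0,0,0,1],[-0.1,0,0,0,0,0,1]]
  ]
}}

```text
time: 21.75
tool_pos: [0.5721, 0.0765, 0.0765]
tool_rot: [-0.0, 0.643, 0.766, 0.0]
contact_force: [0.3, 0.0, 0.8]
gripper_width: -0.001
grasp_force: 0.0
```

```bash
python3 - <<'E'
from h import *
yaw=.174; n=np.array([np.cos(yaw),np.sin(yaw)]); t=np.array([-n[1],n[0]])
a=np.array([.4616,.217]); b=np.array([.4803,.1106]); c=np.array([.5687,.0958])
C=n*((a@n+b@n)/2+.086)+t*(c@t+.086); print("centre",C,w2t(C))
# lid above wait pose; grip yaw -0.045
s=manip.state(); r,y,_=to([0,0,0]); print(s["tool_pos"],y,s["joint_pos"])
y=-.045; rot=np.array([[np.cos(y),np.sin(y),0],[np.sin(y),-np.cos(y),0],[0,0,-1]])
print(rot.T@(np.array([.50,-.164,.14])-np.r_[s["tool_pos"][:2],.14])/.12)
E
```

```text
centre [0.55528716 0.18076082] [ 0.0053223  -0.01122709]
[0.57211455 0.07648319 0.07648592] 1.7454479736487392 [ 3.74085920e-03  8.61743203e-02  1.84912326e+00  5.45531804e-04
  1.20635858e+00 -1.71105238e-01]
[-0.51019548  2.0290317   0.        ]
```

Emit:
{"fn": "move_arm", "kwargs": {
  "plan": [
    [[0,0,-0.195,0,0,0.994,1],[0,0,-0.195,0,0,0.994,1],[0,0,-0.195,0,0,0.994,1],[0,0,-0.195,0,0,0.994,1],[0,0,0,0,0,0.994,1],[0,0,0,0,0,0.994,1],[0,0,0,0,0,0.994,1],[0,0,0,0,0,0.994,1],[0,0,0,0,0,0.994,1],[0,0,0,0,0,0.994,1]]
  ]
}}

```text
time: 23.0
tool_pos: [0.5722, 0.076, 0.1701]
tool_rot: [-0.0, 0.992, 0.124, -0.0]
contact_force: [-0.4, -0.5, -0.1]
gripper_width: -0.002
grasp_force: 0.0
```

Emit:
{"fn": "move_arm", "kwargs": {
  "plan": [
    [[0,0,0,0,0,0.994,0.5],[0,0,0,0,0,0.994,0.5],[-0.102,0.406,0,0,0,0,0.5],[-0.102,0.406,0,0,0,0,0.5],[-0.102,0.406,0,0,0,0,0.5],[-0.102,0.406,0,0,0,0,0.5],[-0.102,0.406,0,0,0,0,0.5],[0,0,0,0,0,0,0.5],[0,0,0,0,0,0,0.5],[0,0,0,0,0,0,0.5]]
  ]
}}

```text
time: 24.25
tool_pos: [0.5004, -0.1632, 0.17]
tool_rot: [-0.0, 1.0, -0.022, -0.0]
contact_force: [0.0, 0.1, 0.3]
gripper_width: 0.503
grasp_force: 0.0
```

```bash
python3 - <<'E'
from h import *
s=manip.state(); r,yaw,_=to([0,0,0]); print(s["tool_pos"],yaw,s["joint_pos"],s["gripper_width"])
f=grab("wrist"); im=f["pixels"]; hsv=cv2.cvtColor(im,cv2.COLOR_BGR2HSV)
cv2.imwrite("pics/w5.png",im)
P=cloud(f); print(np.nanmax(P[:200,:,2]))
E
```

```text
[ 0.50038718 -0.16322622  0.17003974] -0.043120920268263245 [-4.56933890e-01 -1.39209191e-01  1.90271401e+00  3.25817789e-04
  1.37825707e+00  1.15692099e+00] 0.5033297984413839
0.08342777087088635
```

View pics/w5.png

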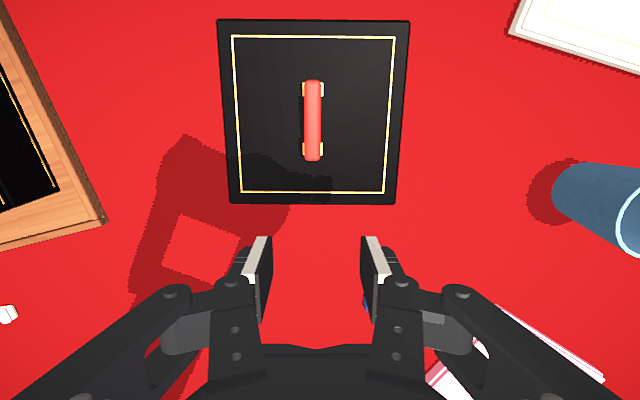

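The wrist view shows the black lid between (218,20), (410,20), (396,204) and (231,204), with its bar at (312,120) nearly aligned with the tool. I'll refine the bar and lid pose from this view.

```bash
python3 - <<'E'
from h import *
f=grab("wrist"); im=f["pixels"]; 
reg=np.zeros(im.shape[:2],np.uint8); reg[60:180,280:345]=1
m=(im[:,:,2]>140)&(im[:,:,1]<150)&(reg>0)
v,u=np.nonzero(m)
for z in(.048,.040):
    print("bar",z,cv2.minAreaRect((onplane(f,np.c_[u,v],z)[:,:2]*1000).astype(np.float32)))
d=(im.max(2)<75).astype(np.uint8); d[215:]=0; d[:,:205]=0; d[:,420:]=0
n,l,s,c=cv2.connectedComponentsWithStats(d); k=l==1+np.argmax(s[1:,4]); v,u=np.nonzero(k)
sel=onplane(f,np.c_[u,v],.020)[:,:2]*1000
print("plate",cv2.minAreaRect(sel.astype(np.float32)))
for r_ in(60,110,150,190):
    q=np.nonzero(k[r_])[0]; print(onplane(f,[(q.min(),r_),(q.max()+1,r_)],.02)[:,:2].round(4).tolist())
E
```

```text
bar 0.048 ((556.0284423828125, -162.03973388671875), (16.76346206665039, 64.59001159667969), 87.54927825927734)
bar 0.04 ((555.4649047851562, -161.91769409179688), (17.27008628845215, 66.54205322265625), 87.54914855957031)
plate ((555.5255126953125, -161.50436401367188), (133.62245178222656, 133.74685668945312), 87.01488494873047)
[[0.6079, -0.0976], [0.6021, -0.231]]
[[0.5665, -0.0954], [0.5607, -0.2294]]
[[0.5306, -0.0941], [0.5249, -0.2274]]
[[0.4912, -0.11], [0.4863, -0.2253]]
```

Emit:
{"fn": "move_arm", "kwargs": {
  "plan": [
    [[0.153,-0.009,0,0,0,0,0.5],[0.153,-0.009,0,0,0,0,0.5],[0.153,-0.009,0,0,0,0,0.5],[0,0,0.22,0,0,0,0.5],[0,0,0.22,0,0,0,0.5],[0,0,0.22,0,0,0,0.5],[0,0,0.22,0,0,0,0.5],[0,0,0.12,0,0,0,0.5],[0,0,0.1,0,0,0,0.5],[0,0,0.06,0,0,0,0.5]]
  ]
}}

```text
time: 25.6
tool_pos: [0.5556, -0.1633, 0.0308]
tool_rot: [0.0, 1.0, -0.022, 0.0]
contact_force: [-0.9, -0.1, 0.7]
gripper_width: 0.5
grasp_force: 0.0
```

Emit:
{"fn": "move_arm", "kwargs": {
  "plan": [
    [[0,0,0.025,0,0,0,0.5],[0,0,0.025,0,0,0,0.5],[0,0,0,0,0,0,0.75],[0,0,0,0,0,0,0.8],[0,0,0,0,0,0,0.9],[0,0,0,0,0,0,1],[0,0,0,0,0,0,1],[0,0,0,0,0,0,1],[0,0,0,0,0,0,1],[0,0,0,0,0,0,1]]
  ]
}}

```text
time: 26.85
tool_pos: [0.5557, -0.1635, 0.0255]
tool_rot: [0.0, 1.0, -0.022, 0.0]
contact_force: [0.1, 0.4, 5.7]
gripper_width: 0.151
grasp_force: 60.3
```

Emit:
{"fn": "move_arm", "kwargs": {
  "plan": [
    [[0,0,-0.08,0,0,0,1],[0,0,-0.16,0,0,0,1],[0,0,-0.18,0,0,0,1],[0,0,-0.18,0,0,0,1],[0,0,-0.18,0,0,0,1],[0,0,-0.18,0,0,0,1],[0,0,-0.18,0,0,0,1],[0,0,-0.11,0,0,0,1],[0,0,0,0,0,-0.725,1],[0,0,0,0,0,-0.725,1]]
  ]
}}

```text
time: 28.1
tool_pos: [0.5551, -0.1633, 0.1752]
tool_rot: [0.0, 0.996, 0.088, -0.0]
contact_force: [-0.1, 0.1, -3.4]
gripper_width: 0.151
grasp_force: 59.4
```

Emit:
{"fn": "move_arm", "kwargs": {
  "plan": [
    [[0.03,-0.17,0,0,0,0,1],[0.06,-0.34,0,0,0,0,1],[0.065,-0.365,0,0,0,0,1],[0.065,-0.365,0,0,0,0,1],[0.065,-0.365,0,0,0,0,1],[0.065,-0.365,0,0,0,0,1],[0.06,-0.34,0,0,0,0,1],[0.05,-0.28,0,0,0,0,1],[0.03,-0.17,0,0,0,0,1],[0.011,-0.075,0,0,0,0,1]]
  ]
}}

```text
time: 29.35
tool_pos: [0.5555, 0.1832, 0.1747]
tool_rot: [0.0, 0.996, 0.087, -0.0]
contact_force: [-1.4, -0.3, -3.0]
gripper_width: 0.15
grasp_force: 59.3
```

```bash
python3 - <<'E'
from h import *
s=manip.state(); r,yaw,d=to([.5561,.1819,.175]); print(s["tool_pos"],yaw,d,s["contact_force"],s["gripper_width"])
f=grab("wrist"); g=grab("scene"); h=grab("side")
cv2.imwrite("pics/w6.png",np.hstack([cv2.resize(f["pixels"][:,100:540],(396,360)),cv2.resize(g["pixels"][130:290,300:476],(396,360))]))
cv2.imwrite("pics/s6.png",h["pixels"])
E
```

```text
[0.55549587 0.18323573 0.17474033] 0.17375788505921008 [ 0.00303296  0.01183442 -0.00216255] [-1.41175088 -0.30128383 -3.04407503] 0.14974805549009754
```

View pics/w6.png

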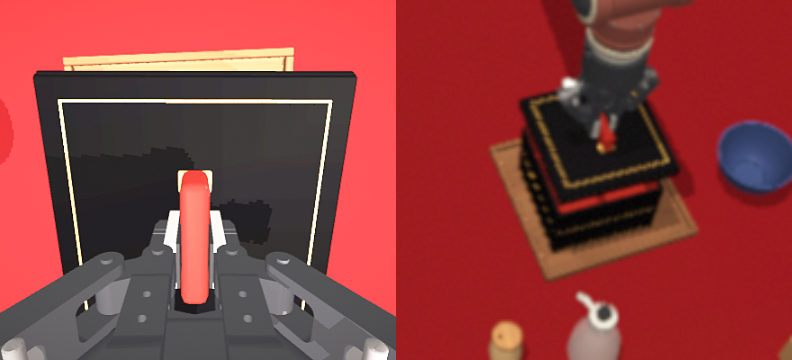

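The views show the lid level in the hand above the box, with its far edge at row 72–76 of the wrist crop. I'll check how it sits in the hand before lowering it.

```bash
python3 - <<'E'
from h import *
f=grab("wrist"); s=manip.state(); im=f["pixels"]; k=im.max(2)<90; z=s["tool_pos"][2]-.0255+.020
q=s["tool_rot"]; r=R.from_quat([q[1],q[2],q[3],q[0]])
T=lambda uv:r.inv().apply(onplane(f,uv,z)-s["tool_pos"])[:,:2]*1000
L=[]
for c in range(170,470,30):
    e=np.nonzero(k[:140,c])[0]; L.append((c,e.min()))
print(T(L).round(1).tolist())
for row in (110,150,200,250):
    e=np.nonzero(k[row,:])[0]; e=e[(e>120)&(e<510)]; print(row,e.min(),e.max(),T([(e.min(),row),(e.max()+1,row)]).round(1).tolist())
E
```

```text
[[81.9, -65.0], [81.9, -51.8], [81.9, -38.6], [81.9, -25.4], [81.9, -12.2], [81.9, 1.0], [81.9, 14.2], [81.9, 27.5], [81.5, 40.7], [81.9, 53.9]]
110 141 492 [[68.7, -79.9], [68.7, 79.3]]
150 147 486 [[50.5, -80.0], [50.6, 79.4]]
200 155 478 [[25.8, -79.8], [25.9, 79.3]]
250 162 470 [[-1.3, -80.2], [-1.2, 79.2]]
```

Emit:
{"fn": "move_arm", "kwargs": {
  "plan": [
    [[-0.005,0.017,0.05,0,0,0,1],[0,0,0.05,0,0,0,1],[0,0,0.05,0,0,0,1],[0,0,0.05,0,0,0,1],[0,0,0.05,0,0,0,1],[0,0,0.03,0,0,0,1],[0,0,0.015,0,0,0,1],[0,0,0,0,0,0,1],[0,0,0,0,0,0,1],[0,0,0,0,0,0,1]]
  ]
}}

```text
time: 30.8
tool_pos: [0.5559, 0.1801, 0.1398]
tool_rot: [-0.0, 0.996, 0.086, 0.0]
contact_force: [-1.2, -0.7, -3.4]
gripper_width: 0.151
grasp_force: 59.3
```

```bash
python3 - <<'E'
from h import *
s=manip.state(); r,yaw,d=to([.5553,.1811,.1385]); print(s["tool_pos"],yaw,d,s["contact_force"])
h=grab("side"); g=grab("scene")
cv2.imwrite("pics/s7.png",np.hstack([cv2.resize(h["pixels"][190:320,205:345],(420,390),interpolation=cv2.INTER_CUBIC),cv2.resize(g["pixels"][160:270,335:440],(372,390),interpolation=cv2.INTER_CUBIC)]))
E
```

```text
[0.55591787 0.18006967 0.13981399] 0.17300142709420083 [-0.00360016 -0.00934402  0.01094812] [-1.15411084 -0.65594741 -3.39253455]
```

View pics/s7.png

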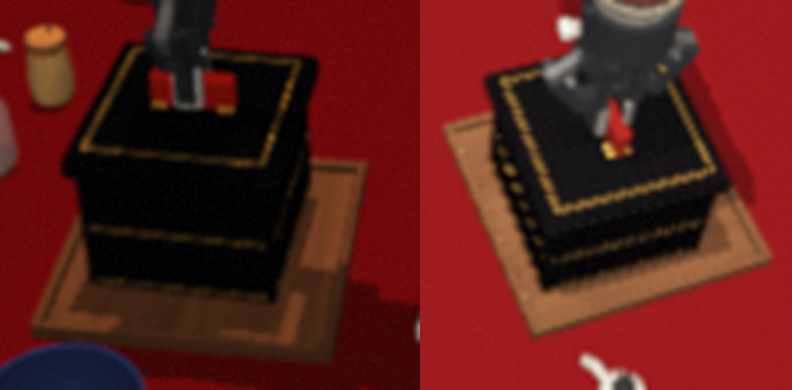

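The two views show the lid square over the box, just above the rim. I'll make a 1 mm lateral correction and start lowering slowly.

Emit:
{"fn": "move_arm", "kwargs": {
  "plan": [
    [[-0.004,-0.009,0,0,0,0,1],[0,0,0.01,0,0,0,1],[0,0,0.01,0,0,0,1],[0,0,0.01,0,0,0,1],[0,0,0.01,0,0,0,1],[0,0,0.01,0,0,0,1],[0,0,0.01,0,0,0,1],[0,0,0,0,0,0,1],[0,0,0,0,0,0,1],[0,0,0,0,0,0,1]]
  ]
}}

```text
time: 32.15
tool_pos: [0.5551, 0.181, 0.1324]
tool_rot: [-0.0, 0.996, 0.086, 0.0]
contact_force: [0.2, 0.1, -2.4]
gripper_width: 0.152
grasp_force: 59.3
```

Emit:
{"fn": "move_arm", "kwargs": {
  "plan": [
    [[0,0,0.01,0,0,0,1],[0,0,0.01,0,0,0,1],[0,0,0.01,0,0,0,1],[0,0,0.01,0,0,0,1],[0,0,0,0,0,0,1],[0,0,0,0,0,0,1],[0,0,0,0,0,0,1],[0,0,0,0,0,0,1],[0,0,0,0,0,0,1],[0,0,0,0,0,0,1]]
  ]
}}

```text
time: 33.4
tool_pos: [0.5551, 0.181, 0.1275]
tool_rot: [-0.0, 0.996, 0.086, -0.0]
contact_force: [-0.8, -0.1, -4.1]
gripper_width: 0.148
grasp_force: 59.3
```

Emit:
{"fn": "move_arm", "kwargs": {
  "plan": [
    [[0,0,0.01,0,0,0,1],[0,0,0.01,0,0,0,1],[0,0,0.01,0,0,0,1],[0,0,0.01,0,0,0,1],[0,0,0.007,0,0,0,1],[0,0,0,0,0,0,1],[0,0,0,0,0,0,1],[0,0,0,0,0,0,1],[0,0,0,0,0,0,1],[0,0,0,0,0,0,1]]
  ]
}}

```text
time: 34.65
tool_pos: [0.5551, 0.181, 0.1219]
tool_rot: [-0.0, 0.996, 0.086, 0.0]
contact_force: [0.1, -0.4, -4.0]
gripper_width: 0.151
grasp_force: 59.3
```

Emit:
{"fn": "move_arm", "kwargs": {
  "plan": [
    [[0,0,0.005,0,0,0,1],[0,0,0.005,0,0,0,1],[0,0,0,0,0,0,1],[0,0,0,0,0,0,1],[0,0,0,0,0,0,1],[0,0,0,0,0,0,1],[0,0,0,0,0,0,1],[0,0,0,0,0,0,1],[0,0,0,0,0,0,1],[0,0,0,0,0,0,1]]
  ]
}}

```text
time: 35.9
tool_pos: [0.5553, 0.181, 0.1213]
tool_rot: [-0.0, 0.996, 0.086, 0.0]
contact_force: [-3.8, -0.4, 5.0]
gripper_width: 0.151
grasp_force: 60.5
```

The lid is seated: the force turned at home height. I'll release it and withdraw.

Emit:
{"fn": "move_arm", "kwargs": {
  "plan": [
    [[0,0,0,0,0,0,0.8],[0,0,0,0,0,0,0.7],[0,0,0,0,0,0,0.6],[0,0,0,0,0,0,0.5],[0,0,0,0,0,0,0.5],[0,0,0,0,0,0,0.5],[0,0,-0.1,0,0,0,0.5],[0,0,-0.15,0,0,0,0.5],[0,0,-0.2,0,0,0,0.5],[0,0,-0.3,0,0,0,0.5]]
  ]
}}

```text
time: 37.15
tool_pos: [0.5547, 0.1809, 0.2121]
tool_rot: [0.0, 0.996, 0.086, -0.0]
contact_force: [0.3, 0.7, -0.0]
gripper_width: 0.5
grasp_force: 0.0
```

```bash
python3 - <<'E'
from h import *
s=manip.state(); print(s["tool_pos"],s["contact_force"],s["gripper_width"],s["time"])
f=grab("wrist"); P=cloud(f); k=f["pixels"].max(2)<75
m=k&(P[:,:,2]>.08)&(P[:,:,2]<.14); m[230:]=0; Q=P[m]
A=np.c_[Q[:,:2]-Q[:,:2].mean(0),np.ones(len(Q))]; c=np.linalg.lstsq(A,Q[:,2],rcond=None)[0]; print(len(Q),"slope,height",c,np.median(Q[:,2]))
g=grab("side"); h=grab("scene")
cv2.imwrite("pics/e.png",np.hstack([cv2.resize(g["pixels"][190:320,205:345],(420,390)),cv2.resize(h["pixels"][160:270,335:440],(372,390))]))
E
```

```text
[0.55474992 0.18093747 0.21205664] [ 0.25977992  0.71683742 -0.04182785] 0.49990336004943137 37.15
27059 slope,height [-0.00764748  0.00093042  0.1159022 ] 0.1160452308433769
```

View pics/e.png

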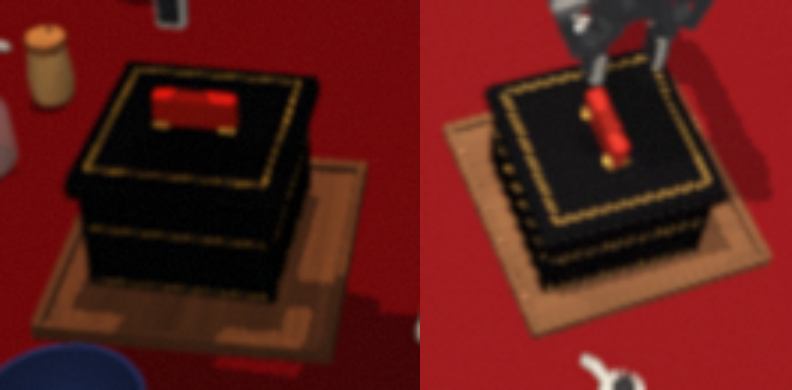

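The views show the lid fully down on the box and square with it. Its plate top is level at 0.116 m, as expected, and the gripper is clear above it.

```bash
python3 -c "
from plant import manip
print(manip.job_done())"
```

```text
the job is handed in; nothing more can be done
None
```

I found the jubako with the three light presses, lowered the lid square and fully down on it, let go, and handed the job in at about 37 s; the hand-in gave no verdict.

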